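# Clear the inspection plate and show a weld section to the camera

## Task

Sweep the loose chips off the stone plate of the inspection stand with the scraper block, without touching them with the fingers, and stand the scraper back upright on the bench beside it. Then pick the T-joint weld section off the mat and finish while holding it still in the air at the camera's point of focus, 120 mm in front of the lens: the weld in the middle of the picture, the plain front face (not the stud) square to the line of sight and the T's foot down in the picture. Do not let the section touch the stand or camera, and leave the other things where they are.

Things in the scene. Friction and masses are not known exactly. Their poses are not given: they have to be found in the camera images.
- stand: Fixed inspection stand: grey stone plate 200 x 200 mm, 25 mm thick, on the bench. Origin: centre of the plate's underside, z up, +x towards the column. Behind the plate, on its +x side, a grey foot 22 mm high (x to +0.27) and a steel column (x = +0.23, y = -0.09, 0.39 m high) that carries the camera beyond the +x edge. The plate's other three edges are open.
- camera: Inspection camera: black lens barrel 48 mm across, 60 mm long, with a grey body behind it (120 mm in all), fixed to the stand, looking towards the robot and 25 degrees down. Origin: middle of the lens front, 270 mm above the bench, at x = +0.13 of the stand. Its -x axis is the line of sight, y is level, z is the picture's up.
- focus (a point): The point in the air where the camera is in focus: on its line of sight, 120 mm in front of the lens front, about 219 mm above the bench.
- scraper: Scraper block standing on the bench: black rubber foot 130 x 30 x 12 mm (x, y, z) with an upright wooden grip on it, 80 mm long (x), 20 mm thick (y), up to 60 mm above the underside. Origin at the centre of its underside, z up. 0.13 to 0.21 kg. Its two long sides are alike.
- t_piece: T-joint weld section, plain steel, 0.2 to 0.33 kg, upright on the mat. Foot 25 x 60 x 10 mm (x, y, z); web 25 mm (x) by 12 mm thick (y) up from its middle, z = 10 to 65 mm; weld beads in both inner corners (8 mm wide, to z = 18 mm). A round stud, 14 mm across, sticks 12 mm out of the back (-x) face at z = 20 mm; the front (+x) face is flat. Origin: centre of its underside.
- t_weld (a point): The weld: middle of the T-joint section's front face, 12.5 mm to +x and 15 mm above the origin of t_piece.
- t_top (a point): Middle of the top of the web of the T-joint section, 65 mm above the origin of t_piece.
- mat: Black rubber mat, 290 x 110 x 4 mm, fixed to the bench, with the three weld sections standing on it in a row along its x, about 92 mm apart in any order. Origin at the centre of its underside.
- angle_piece: Bystander: L-shaped steel weld section, foot 25 x 60 x 10 mm, its web (12 mm thick, up to 60 mm high) at one end of the foot (y = -24 mm), stud at the back. Origin at the centre of its underside.
- flat_piece: Bystander: flat steel weld section 25 x 60 x 14 mm with a low bead across its top. Origin at the centre of its underside.
- ref_block: Bystander: round steel reference block, 64 mm across, 15 mm high. Origin at the centre of its underside.
- bottle: Bystander: white dropper bottle, 32 mm across, 85 mm high. Origin at the centre of its underside.
- loupe: Bystander: black loupe, 36 mm across, 38 mm high. Origin at the centre of its underside.
- chip0: Loose steel chip, 18 x 12 x 8 mm, 13 g, lying flat on the stone plate. Origin at its centre.
- chip1: Loose steel chip, 18 x 12 x 8 mm, 13 g, lying flat on the stone plate. Origin at its centre.
- chip2: Loose steel chip, 18 x 12 x 8 mm, 13 g, lying flat on the stone plate. Origin at its centre.
- chip3: Loose steel chip, 18 x 12 x 8 mm, 13 g, lying flat on the stone plate. Origin at its centre.
- t_stud (a point): End of the stud at the back of the T-joint section, 24.5 mm to -x and 20 mm above the origin of t_piece.
Things that resemble listed ones, but are neither listed nor needed, are in the scene too. Of the things that look like the scraper, the largest one is meant.

How it is judged:
By the outcome, as a careful person would: the job done as asked, in the order asked, and still so for the second after the job is handed in, while the arm keeps its last pose, push and grip.
It also fails if it takes over 72 s, if anything falls off the work surface, if the arm or the gripper's body presses on something with over 40 N, if the wrist force passes 120 N, or if a joint passes its speed limit or range.

## Robot

A 6-joint arm with a two-finger parallel gripper is mounted at the origin on the work surface. World frame = base frame: x ahead of the robot, y to its left, z up, the work surface at z = 0. Lengths are in mm, angles in rad, forces in N, time in s.
With the tool pointing down it reaches from about 325 to 875 mm from the base axis. Payload 4.4 kg.
Tool frame: the origin (TCP) lies on the centre line of the jaws, within the pads' length; the fingertips stand ahead of it and the grasp point (between the pads) lies 6 mm ahead of it (ctrl.tcp_to_tips is the z of the fingertips in the tool frame, in mm); z points along the fingers, y is the line along which they close (so a half turn about z gives the same grasp; the last joint's range is limited). The gripper opens to 85 mm and grips with 20 to 120 N. Pads are 22 mm wide; open, the fingers measure 114 mm over their backs; the gripper's body (76 mm by 85 mm) begins 54 mm behind the grasp point. The pads swing forward as they close: fully open they stand 13 mm farther back than shut.
Start: joints at [-1.452, 0.207, 1.542, -0, 1.393, -0.15], TCP at [152.693, -554.358, 256.282] pointing down, gripper open.
Joint ranges: [-2.73, 2.73], [-0.86, 2.22], [0.23, 2.46], [-1.11, 4.25], [0.08, 2.63], [-2.82, 2.82]. Speed limits (rad/s): [2.79, 2.79, 3.14, 3.14, 3.14, 3.14].

## Interface

Orientations are given as a 3x3 rotation matrix whose columns are the frame's x, y, z axes.
In Python, from plant import ctrl, sensors, optics gives the robot as it stands. Calls block until the motion is done:
- ctrl.move_ptp(position, orientation): joint-space move of the TCP to a pose.
- ctrl.move_l(position, rot=None, vel=150, threshold=None): straight line of the TCP; rot=None keeps the orientation; vel is the mean speed in mm/s. With threshold (N) it stops when the force on the tool has changed by that much, and returns True; else False.
- ctrl.set_joints(angles): joint-space move.
- ctrl.gripper_to(opening, force=None): finger opening in mm; force is the grip in N (None keeps the last); returns when the fingers have stopped.
- ctrl.hold(seconds).
- ctrl.solve_ik(position, orientation): joint angles nearest the present ones, or None.
- sensors.read_state(): the state.
- optics.grab_frame(name): name is "side" or "top"; returns (picture, depth): 384x512x3 uint8, red, green, blue; 384x512 float32, mm along the optical axis (not along the pixel's ray), 0 where there is no reading.
- optics.camera_params(name): a dict with "mtx" (3x3 intrinsics, pixels), "R" (3x3) and "t" (3): a world point X has camera coordinates R X + t. Camera axes: x right, y down, z forward; pixel columns grow to the right and rows downward; lengths in mm; the calibration is good to about 2 mm. A picture is of the moment at which its call begins. camera_params takes no time and is no camera call.
A pose or a line that the arm cannot do raises ctrl.MotionError and nothing moves.
- ctrl.finish_job(): hands the job in; it is judged then, once.
The state is a dict: "t": time; "q": joint angles; "qvel": joint speeds; "tau": joint torques, N m; "eef_pos": TCP position; "eef_rot": TCP orientation; "force": force on the tool from outside, world axes, zero at the start; "wrist_torque": the same for the moment, N m; "grip_width": finger opening in mm; "grasp_force": force on a finger pad.
Only numpy, scipy, OpenCV 4.12 (cv2) and the standard library are available. Lean on these libraries where they do the work, as an engineer would, in place of code of your own. Each camera call takes 0.05 s, during which the arm holds its last target. There are 200 camera calls.

## Working session

There is one attempt and no reset: what is moved stays moved. The work goes in short steps, each a Python script; the robot and the scene stay as the last script left them, time stands still between calls to the robot, and variables do not carry over. Pictures are saved under pics/ and viewed, at most 10 in all, crops included, and the job is handed in when it is done.

```bash
ls; mkdir -p pics; python3 - <<'E'
from plant import ctrl,sensors,optics
import cv2,numpy as np
for n in("top","side"):
    p,d=optics.grab_frame(n); np.savez(f"pics/{n}0.npz",p=p,d=d)
    cv2.imwrite(f"pics/{n}0.png",cv2.resize(p[:,:,::-1],(800,600),interpolation=cv2.INTER_CUBIC))
    c=optics.camera_params(n); print(n,c["mtx"].round(1).tolist(),c["R"].round(3).tolist(),(-c["R"].T@c["t"]).round(0))
print(ctrl.tcp_to_tips, sensors.read_state()["t"])
E
```

```text
pics
top [[451.9, 0.0, 256.5], [0.0, 451.9, 185.2], [0.0, 0.0, 1.0]] [[0.007, -1.0, -0.014], [-0.994, -0.006, -0.112], [0.112, 0.015, -0.994]] [ 377.  -69. 1344.]
side [[402.6, 0.0, 259.8], [0.0, 402.6, 188.8], [0.0, 0.0, 1.0]] [[-0.98, -0.2, -0.006], [-0.109, 0.557, -0.823], [0.168, -0.806, -0.567]] [363. 758. 748.]
25.0 0.1
```

View pics/top0.png

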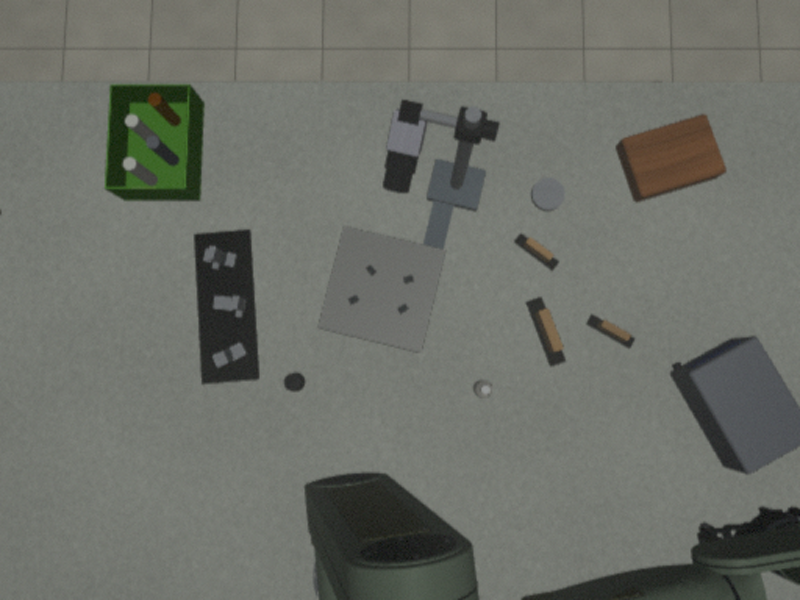

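View pics/side0.png

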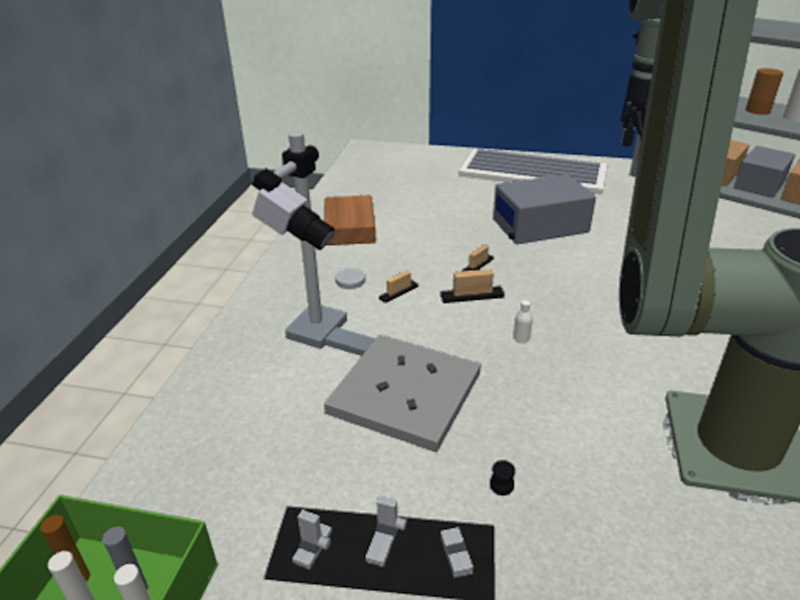

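The top view shows the plate at (382,289) with chips at (371,270), (408,279), (353,299) and (403,309). There are three scraper lookalikes at (545,330), (537,251) and (610,330). The largest, at (545,330), is the one meant. The mat sections are at (220,258), (228,303) and (229,354). The last is the flat one, so the T is one of the first two, and I'll check that in a crop.

```bash
cat > h.py <<'E'
from plant import ctrl,sensors,optics
import cv2,numpy as np
def cloud(n,d):
    c=optics.camera_params(n); v,u=np.mgrid[:384,:512]
    P=np.stack([u,v,np.ones_like(u)],-1)@np.linalg.inv(c["mtx"]).T*d[...,None]
    W=(P-c["t"])@c["R"]; W[d==0]=np.nan; return W
def proj(n,X):
    c=optics.camera_params(n); q=c["mtx"]@(c["R"]@np.array(X,float)+c["t"]); return q[:2]/q[2]
def ray(n,u,v,z):
    c=optics.camera_params(n); o=-c["R"].T@c["t"]; r=c["R"].T@np.linalg.inv(c["mtx"])@[u,v,1]; return o+r*(z-o[2])/r[2]
def blobs(n,mask,z,amin=8):
    k,_=cv2.findContours(mask.astype(np.uint8),cv2.RETR_EXTERNAL,cv2.CHAIN_APPROX_NONE); out=[]
    for c in k:
        if cv2.contourArea(c)<amin: continue
        w=np.array([ray(n,*p[0],z)[:2] for p in c],np.float32); (x,y),s,a=cv2.minAreaRect(w)
        m=c[:,0].mean(0); out.append((np.round(m),round(x,1),round(y,1),np.round(s,1),round(a,1)))
    return out
E
python3 - <<'E'
from h import *
T=np.load("pics/top0.npz");S=np.load("pics/side0.npz")
p=T["p"];W=cloud("top",T["d"]);hsv=cv2.cvtColor(p,cv2.COLOR_RGB2HSV)
for (u,v) in [(200,190),(240,180),(245,200),(300,230)]: print(u,v,p[v,u],W[v,u].round(1))
z=W[...,2]; X=W[...,0];Y=W[...,1]
reg=(X>300)&(X<900)
print("plate",blobs("top",reg&(z>17)&(z<32)&(abs(Y)<250),25,500))
g=p.max(2)
v,u=np.mgrid[:384,:512]
pl=(u>205)&(u<283)&(v>147)&(v<222)
print("platepix",np.median(g[pl]))
print("chips",*blobs("top",pl&(g<75),33,5),sep="\n")
wood=(hsv[...,0]<18)&(hsv[...,1]>70)&(u>320)&(u<420)&(v>140)&(v<240)
print("wood",*blobs("top",wood,60),sep="\n")
rub=((g<60)|wood)&(u>320)&(u<410)&(v>140)&(v<240)
print("rub",*blobs("top",rub,12),sep="\n")
print("mat",*blobs("top",(g<50)&(u>120)&(u<170)&(v>140)&(v<250),4,200),sep="\n")
mt=(u>124)&(u<166)&(v>150)&(v<243)&(g>70)
print("pieces",*blobs("top",mt,14),sep="\n")
a=cv2.resize(S["p"][305:385,165:325],(800,400),interpolation=cv2.INTER_CUBIC)
b=cv2.resize(p[145:245,115:175],(120*1,200)) 
b=cv2.resize(p[150:240,120:165],None,fx=4,fy=4,interpolation=cv2.INTER_CUBIC)
b=cv2.rotate(b,cv2.ROTATE_90_COUNTERCLOCKWISE)
im=np.zeros((600,800,3),np.uint8);im[:400]=a;im[410:590,:360]=b
c=cv2.resize(p[185:240,330:410],None,fx=3.4,fy=3.4,interpolation=cv2.INTER_CUBIC);im[410:410+c.shape[0],400:400+c.shape[1]]=c
cv2.imwrite("pics/crop1.png",np.clip(im[...,::-1]*1.5,0,255))
E
```

```text
200 190 [122 122 118] [512.2 120.9  -2.2]
240 180 [106 111 103] [ 5.399e+02 -2.000e-01  2.360e+01]
245 200 [111 112 109] [481.1 -15.4  21.3]
300 230 [121 125 118] [ 394.8 -178.     3. ]
plate [(array([249., 181.]), 537.5, -15.0, array([199.6, 222.6]), 76.8), (array([290., 120.]), 717.4, -149.8, array([ 98.9, 101.5]), 76.4)]
platepix 109.0
chips
(array([257., 197.]), 488.6, -52.2, array([ 8.9, 14.6]), 34.2)
(array([226., 191.]), 504.7, 41.3, array([ 8.8, 14.6]), 0.3)
(array([261., 178.]), 543.5, -62.1, array([ 8.8, 11.7]), 0.3)
(array([237., 172.]), 561.1, 8.0, array([15.6,  8.9]), 34.1)
wood
(array([394., 211.]), 448.5, -438.5, array([52.4, 13.5]), 56.0)
(array([352., 211.]), 449.8, -319.6, array([77.8, 19.9]), 21.8)
(array([345., 159.]), 597.8, -302.2, array([51.3, 14. ]), 52.5)
rub
(array([390., 211.]), 452.0, -442.6, array([88.3, 21. ]), 60.0)
(array([350., 211.]), 450.4, -323.1, array([124.1,  33.7]), 20.1)
(array([345., 159.]), 606.0, -310.9, array([53.3, 14.5]), 52.5)
(array([342., 162.]), 600.9, -305.2, array([87., 18.]), 53.1)
mat
(array([144., 196.]), 494.9, 286.4, array([283.5, 105.2]), 5.1)
pieces
(array([141., 229.]), 393.1, 291.3, array([26.4, 25. ]), 22.3)
(array([151., 225.]), 408.3, 259.7, array([26.6, 27.2]), 27.1)
(array([146., 195.]), 493.2, 281.5, array([38.7, 54.2]), 0.3)
(array([126., 208.]), 459.6, 335.5, array([207.8,   8.9]), 2.3)
(array([138., 169.]), 572.4, 307.0, array([12.3,  9. ]), 2.1)
(array([147., 166.]), 582.8, 278.6, array([17.6, 25.8]), 78.0)
(array([134., 162.]), 594.1, 319.3, array([18.4, 32.6]), 78.2)
(array([164., 192.]), 502.3, 230.0, array([250.7,  15. ]), 1.7)[ WARN:0@2.652] global loadsave.cpp:1063 imwrite_ Unsupported depth image for selected encoder is fallbacked to CV_8U.
```

View pics/crop1.png

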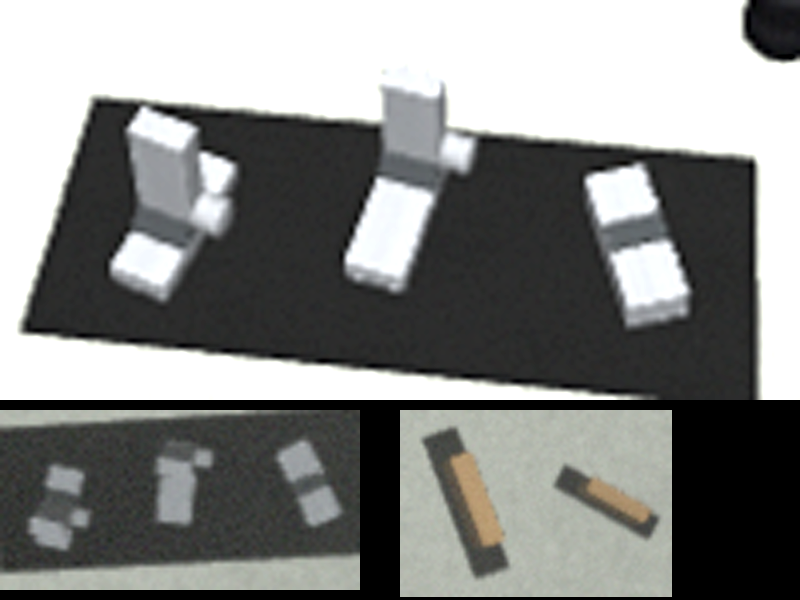

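In the crop, the left piece (side view about (310,540)) has a foot on both sides of its web and a stud facing the robot, so it is the T. The middle piece has its web at one end, so it is the L, and the right one is flat. The scraper is the largest of the three lookalikes (130 mm foot, grip 78x20 mm). Next I'll refine the stand, lens and T poses.

```bash
python3 - <<'E'
from h import *
T=np.load("pics/top0.npz");S=np.load("pics/side0.npz")
W=cloud("top",T["d"]);z=W[...,2];X=W[...,0];Y=W[...,1]
m=((z>14)&(z<36)&(X>400)&(X<650)&(abs(Y)<160)).astype(np.uint8)
m=cv2.morphologyEx(m,cv2.MORPH_CLOSE,np.ones((5,5)));m=cv2.morphologyEx(m,cv2.MORPH_OPEN,np.ones((25,25)))
m0=cv2.dilate(m,np.ones((3,3)))  # opening trims rotated corners; hull-based rect
print("plate top",blobs("top",m,25,500))
V=cloud("side",S["d"])
def rect(P):
    (x,y),s,a=cv2.minAreaRect(P[:,:2].astype(np.float32)); return len(P),round(x,1),round(y,1),np.round(s,1),round(a,1)
def sel(A,c,r,z0,z1): 
    A=A.reshape(-1,3); return A[(np.hypot(A[:,0]-c[0],A[:,1]-c[1])<r)&(A[:,2]>z0)&(A[:,2]<z1)]
for n,A in(("top",W),("side",V)):
    for z0,z1 in((62,76),(30,60),(9,19)):
        P=sel(A,(588,295),48,z0,z1)
        if len(P)>4: print(n,"T",z0,z1,rect(P),P.mean(0).round(1))
    P=sel(A,(450,-320),80,55,66); print(n,"grip",rect(P),P.mean(0).round(1))
    P=sel(A,(520,-5),150,18,30); print(n,"plate",rect(P),P.mean(0).round(1))
for n,A,I in(("top",W,T["p"]),("side",V,S["p"])):
    k=(I.max(2)<60)&(A[...,2]>200)&(A[...,2]<340)&(A[...,0]>560)&(A[...,0]<760)&(abs(A[...,1])<70)
    P=A[k]; print(n,"barrel",len(P),P.min(0).round(),P.max(0).round(),P.mean(0).round(1))
    c=P.mean(0); w=np.linalg.svd(P-c)[2][0]; print(w.round(3))
    k=(A[...,2]>200)&(A[...,2]<420)&(A[...,0]>560)&(A[...,0]<800)&(abs(A[...,1])<40)&(I.max(2)>=60)
    P=A[k]; print("body",len(P),P.mean(0).round(1)); 
im=np.zeros((600,800,3),np.uint8)
im[:400,:400]=cv2.resize(T["p"][145:185,120:160],(400,400),interpolation=cv2.INTER_CUBIC)
im[:400,400:]=cv2.resize(S["p"][320:370,180:230],(400,400),interpolation=cv2.INTER_CUBIC)
im[400:,:400]=cv2.resize(S["p"][105:165,150:230][:40],(400,200),interpolation=cv2.INTER_CUBIC)
im[400:,400:]=cv2.resize(T["p"][60:130,220:360],(400,200),interpolation=cv2.INTER_CUBIC)
cv2.imwrite("pics/crop2.png",cv2.convertScaleAbs(im[...,::-1],alpha=1.5))
E
```

```text
plate top [(array([245., 185.]), 526.0, -12.8, array([203.2, 202.7]), 80.9)]
top T 62 76 (41, 585.5, 299.5, array([11.8, 24.8]), 75.8) [585.2 299.1  68.9]
top T 30 60 (36, 579.8, 296.7, array([10.2, 31.9]), 58.2) [580.  296.5  42.2]
top T 9 19 (101, 594.1, 297.4, array([72.9, 87.8]), 11.9) [585.7 290.8  13.6]
top grip (193, 448.5, -320.9, array([79.2, 21.8]), 19.9) [ 448.2 -320.8   59.9]
top plate (4339, 538.5, -15.0, array([200.1, 224.5]), 76.8) [525.4 -12.7  24.8]
side T 62 76 (104, 587.6, 299.6, array([13.5, 25. ]), 77.6) [586.7 301.3  70.1]
side T 30 60 (158, 581.5, 301.0, array([13.7, 36.4]), 79.7) [582.2 304.1  42.2]
side T 9 19 (260, 585.5, 297.9, array([87.7, 87.7]), 50.5) [585.6 306.5  14.4]
side grip (128, 451.3, -322.2, array([80.1, 27.2]), 19.2) [ 449.4 -318.3   61.5]
side plate (3834, 540.3, -15.0, array([202.8, 226.8]), 76.7) [ 5.267e+02 -3.000e-01  2.750e+01]
top barrel 397 [647. -70. 278.] [703. -26. 320.] [673.7 -48.  300.7]
[-0.854  0.12  -0.506]
body 92 [706.9 -34.3 317.1]
side barrel 469 [646. -62. 258.] [719. -20. 319.] [678.2 -35.4 295.1]
[-0.845  0.103 -0.525]
body 320 [725.5 -35.4 310.8]
```

View pics/crop2.png

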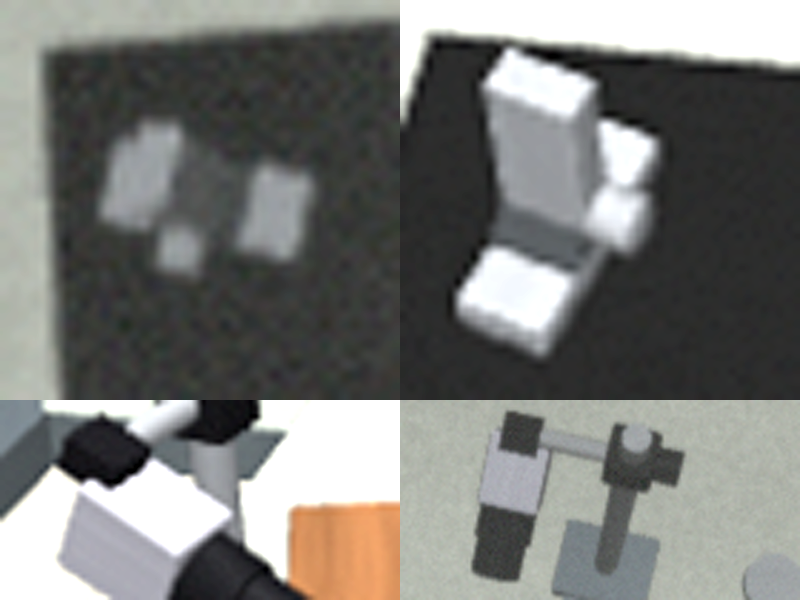

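The crop shows the T's stud facing the robot in both views, at about (180,250) in the top crop and (625,220) in the side crop. Its front therefore faces +x at a yaw of about -13°. The stand also sits at about -13° with the plate centre at about (526,-12). I'll check the camera yaw and reachability, then grasp the scraper.

```bash
cat >> h.py <<'E'
rd=np.radians
def Rz(a): a=rd(a); return np.array([[np.cos(a),-np.sin(a),0],[np.sin(a),np.cos(a),0],[0,0,1]])
def Ry(a): a=rd(a); return np.array([[np.cos(a),0,np.sin(a)],[0,1,0],[-np.sin(a),0,np.cos(a)]])
FA=np.diag([1.,-1,-1]); FB=np.diag([-1.,1,-1])
C=np.array([526.5,-12.4,0]); YS=-13.2
def st(x,y,z): return C+Rz(YS)@np.array([x,y,z],float)   # stand -> world
GP=np.array([449.5,-321.,0]); GY=20.3
TP=np.array([586.5,299.5,4.]); TY=-13.3
Rc=Rz(YS)@Ry(-25); LENS=st(130,0,270); FOC=LENS-120*Rc[:,0]
def tcp_for_weld(F,up=47): return F-Rc@[12.5,0,15]+Rc@[0,0,up]
E
python3 - <<'E'
from h import *
T=np.load("pics/top0.npz");p=T["p"];W=cloud("top",T["d"])
k=(W[...,2]>230)&(W[...,1]>-85)&(W[...,1]<0)&(W[...,0]>600)&(W[...,0]<790)
r=np.where(k.any(1))[0]
for v in r[::4]:
    u=np.where(k[v])[0]; d=None; zz=270
    for _ in range(4):
        w=ray("top",(u[0]+u[-1])/2,v,zz); s=Rz(YS).T@(w-C); zz=270+max(0,(s[0]-130))*np.tan(rd(25))
    print(v,u[0],u[-1],"stand",s.round(1))
print("focus",FOC.round(1),"lens",LENS.round(1))
for nm,P,R in (("scr",GP+[0,0,42],Rz(GY)),("swp",st(0,75,70),Rz(YS)),("end",st(0,-112,70),Rz(YS)),("T",TP+[0,0,47],Rz(TY)),("foc",tcp_for_weld(FOC),Rc)):
    for f in(FA,FB):
        q=ctrl.solve_ik(P,R@f); print(nm,P.round(),None if q is None else np.round(q,2))
E
```

```text
64 257 260 stand [252.4  14.2 327.4]
68 256 269 stand [246.2   3.2 324.5]
72 252 271 stand [237.7   3.5 320.5]
76 251 270 stand [229.2   3.9 316.5]
80 250 270 stand [220.8   3.1 312.5]
84 249 270 stand [212.4   2.3 308.6]
88 248 270 stand [203.9   1.5 304.6]
92 248 270 stand [195.6  -0.4 300.7]
96 248 269 stand [187.   -1.2 296.7]
100 247 267 stand [177.9   0.3 292.4]
104 247 266 stand [169.3  -0.5 288.4]
108 247 265 stand [160.5  -1.3 284.3]
112 246 263 stand [1.513e+02 2.000e-01 2.799e+02]
116 245 262 stand [142.2   0.6 275.7]
120 245 261 stand [ 1.333e+02 -2.000e-01  2.715e+02]
focus [547.2 -17.3 219.3] lens [653.1 -42.1 270. ]
scr [ 450. -321.   42.] [-0.78  0.43  1.75 -0.    0.96  0.44]
scr [ 450. -321.   42.] [-0.78  0.43  1.75 -0.    0.96 -2.7 ]
swp [544.  61.  70.] [-0.05  0.38  1.76 -0.    1.01  1.75]
swp [544.  61.  70.] [-0.05  0.38  1.76 -0.    1.01 -1.39]
end [ 501. -121.   70.] [-0.41  0.32  1.83 -0.    0.99  1.4 ]
end [ 501. -121.   70.] [-0.41  0.32  1.83 -0.    0.99 -1.75]
T [586. 300.  51.] [ 0.34  0.6   1.46 -0.    1.08  2.14]
T [586. 300.  51.] [ 0.34  0.6   1.46 -0.    1.08 -1.  ]
foc [523. -12. 243.] [-0.17 -0.13  1.98 -0.03  0.86  1.64]
foc [523. -12. 243.] [-0.17 -0.13  1.98 -0.03  0.86 -1.5 ]
```

Everything is reachable, and the barrel midline lies on the stand's y=0, so the camera yaw equals the stand yaw. Next is the scraper grasp.

```bash
python3 - <<'E'
from h import *
R=Rz(GY)@FA
ctrl.gripper_to(50,60)
ctrl.move_ptp(GP+[0,0,130],R)
ctrl.move_l(GP+[0,0,42],vel=120)
ctrl.gripper_to(5,60)
s=sensors.read_state(); print(s["t"],s["grip_width"],s["grasp_force"],s["eef_pos"],s["force"])
ctrl.move_l(GP+[0,0,130],vel=150)
s=sensors.read_state(); print(s["t"],s["grip_width"],s["grasp_force"],s["force"])
p,d=optics.grab_frame("side");cv2.imwrite("pics/g1.png",cv2.resize(p[130:250,220:380,::-1],(800,600),interpolation=cv2.INTER_CUBIC))
E
```

```text
3.275 19.250247923121023 59.176340103149414 [ 450.23075955 -321.68118951   43.11025992] [ 0.0341107  -0.12090536  4.42698953]
4.0083 19.312574767719976 58.538453578948975 [-0.78248441  0.07300408 -1.85693653]
```

View pics/g1.png

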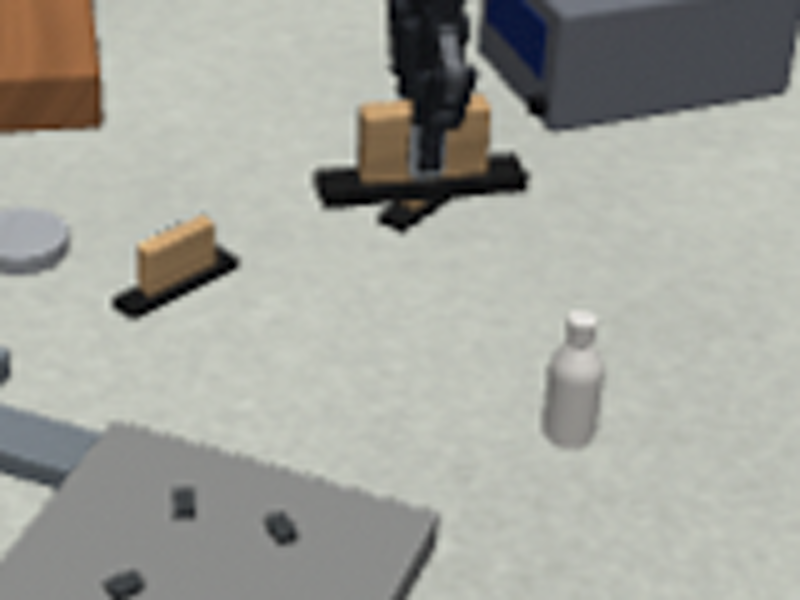

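The grasp is good: the scraper hangs level at about (425,150) in the crop, the bystander scrapers are unmoved, and the bottle at (573,380) is clear of the path. I'll sweep toward the stand's -y side.

```bash
python3 - <<'E'
from h import *
R=Rz(YS)@FA
ctrl.move_ptp(st(-2,-60,150),R)
ctrl.move_l(st(-2,83,150),vel=200)
ctrl.move_l(st(-2,83,80),vel=120)
print(ctrl.move_l(st(-2,83,69.0),vel=30,threshold=6))
s=sensors.read_state(); print(s["t"],s["eef_pos"],s["force"]);z=s["eef_pos"][2]
p,d=optics.grab_frame("side");a=p[170:310,195:355]
ctrl.move_l(st(-2,-122,69.0),vel=55)
s=sensors.read_state(); print(s["t"],s["eef_pos"],s["force"],s["grip_width"])
ctrl.move_l(st(-2,-122,130),vel=120)
p,d=optics.grab_frame("side");b=p[170:310,195:355]
p,d=optics.grab_frame("top");c=p[110:250,210:370]
print(sensors.read_state()["t"])
im=np.zeros((600,800,3),np.uint8)
for i,q in enumerate((a,b,c)):
    q=cv2.resize(q,(400,300) if i<2 else (343,300),interpolation=cv2.INTER_CUBIC)
    im[300*(i//2):300*(i//2)+300,400*(i%2):400*(i%2)+q.shape[1]]=q
cv2.imwrite("pics/sw.png",cv2.convertScaleAbs(im[...,::-1],alpha=1.3))
E
```

```text
False
7.1917 [543.30844867  68.90048122  68.79075057] [ 0.19420402  0.17560763 -2.01345176]
11.1167 [ 496.68280286 -130.62020907   68.9733558 ] [-0.25412619  0.28296325 -2.42241771] 19.672110217372456
11.875
```

View pics/sw.png

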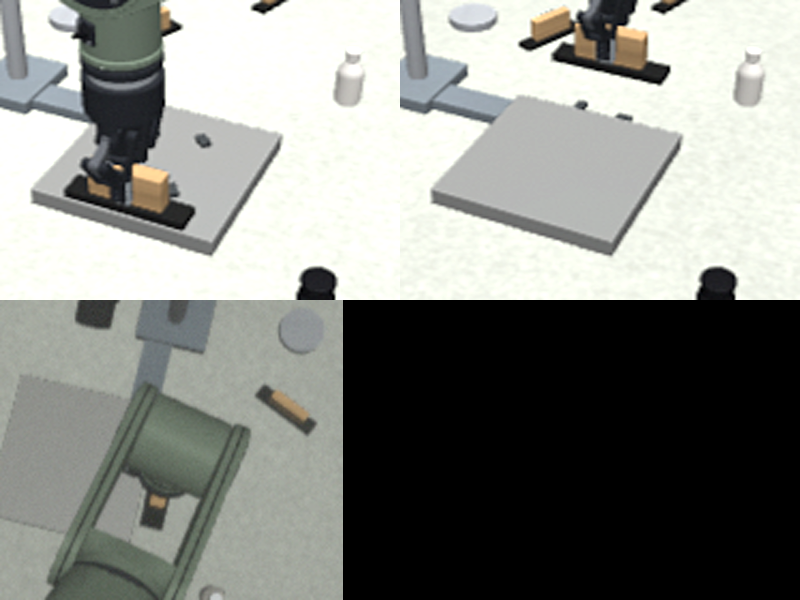

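The plate is clear. The chips lie right beside its -y edge, at about (580,105) and (622,118) in the second panel. I'll set the scraper down beyond them, where the bench is clear.

```bash
python3 - <<'E'
from h import *
ctrl.move_l(st(22,-205,130),vel=150)
p,d=optics.grab_frame("side");cv2.imwrite("pics/x.png",p[...,::-1])
g=p.max(2);v,u=np.mgrid[:384,:512]
a=[proj("side",st(x,y,0)) for x,y in((-90,-235),(110,-235),(110,-102),(-90,-102))]
m=np.zeros((384,512),np.uint8);cv2.fillPoly(m,[np.int32(a)],1)
for b in blobs("side",(m>0)&(g<75),4,3): print(b[0],(Rz(YS).T@(np.array([b[1],b[2],0])-C)).round(),b[3])
ctrl.move_l(st(22,-205,55),vel=100)
print(ctrl.move_l(st(22,-205,42.5),vel=25,threshold=5))
s=sensors.read_state(); print(s["t"],s["eef_pos"],s["force"])
ctrl.gripper_to(50)
s=sensors.read_state(); print(s["t"],s["eef_pos"],s["force"],s["grip_width"])
ctrl.move_l(st(22,-205,140),vel=150)
ctrl.move_ptp(st(-110,60,270),Rz(YS)@FB)
print(sensors.read_state()["t"])
im=[]
for n in("side","top"):
    p,d=optics.grab_frame(n);np.savez(f"pics/{n}1.npz",p=p,d=d)
    q=p[150:300,190:390] if n=="side" else p[110:260,200:400]
    im.append(cv2.resize(q,(400,300),interpolation=cv2.INTER_CUBIC))
cv2.imwrite("pics/pl.png",cv2.convertScaleAbs(np.hstack(im)[...,::-1],alpha=1.3))
E
```

```text
[268. 219.] [  35. -133.    0.] [8.9 9.3]
True
14.0417 [ 501.1209361  -217.11148071   43.09109619] [-0.26869315 -0.54563487  3.46764535]
14.4417 [ 499.77946768 -216.19008372   41.84678213] [ 0.90593745 -0.40202385 -0.36550721] 49.87733900752061
17.4667
```

View pics/pl.png

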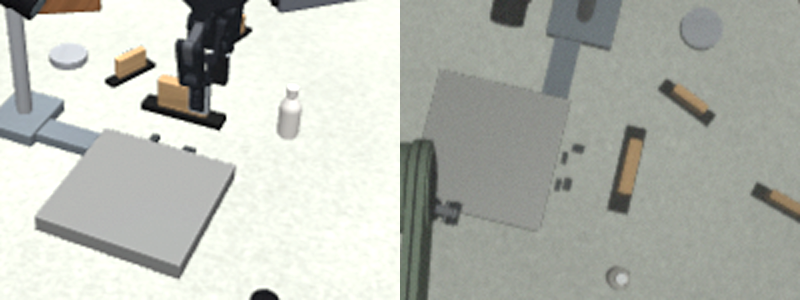

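All four chips are on the bench beside the plate at (565,185), (562,157), (577,149) and (557,185). The plate is clear and the scraper stands upright at (628,170). Now the T section.

```bash
python3 - <<'E'
from h import *
R=Rz(TY)@FB
ctrl.move_ptp(TP+[0,0,190],R)
ctrl.move_l(TP+[0,0,90],vel=200)
print(ctrl.move_l(TP+[0,0,47],vel=50,threshold=8))
s=sensors.read_state(); print(s["t"],s["eef_pos"],s["force"])
ctrl.gripper_to(3,80)
s=sensors.read_state(); print(s["t"],s["eef_pos"],s["force"],s["grip_width"],s["grasp_force"])
ctrl.move_l(TP+[0,0,47+130],vel=120)
s=sensors.read_state(); print(s["t"],s["eef_pos"],s["force"],s["grip_width"],s["grasp_force"])
p,d=optics.grab_frame("side");np.savez("pics/s2.npz",p=p,d=d)
cv2.imwrite("pics/tg.png",cv2.convertScaleAbs(cv2.resize(p[240:384,150:342,::-1],(800,600),interpolation=cv2.INTER_CUBIC),alpha=1.3))
E
```

```text
False
20.325 [586.84971638 299.63137003  51.35768914] [ 0.42745855 -0.19857088  0.25243901]
20.75 [586.93789003 299.65045141  51.53829438] [-0.76454011 -0.17933257  1.39535341] 10.958090701552441 78.29162120819092
21.9833 [585.66769803 299.19175019 179.55551824] [ 0.34369175  0.34806106 -2.98202918] 11.48255403020752 77.77713060379028
```

View pics/tg.png

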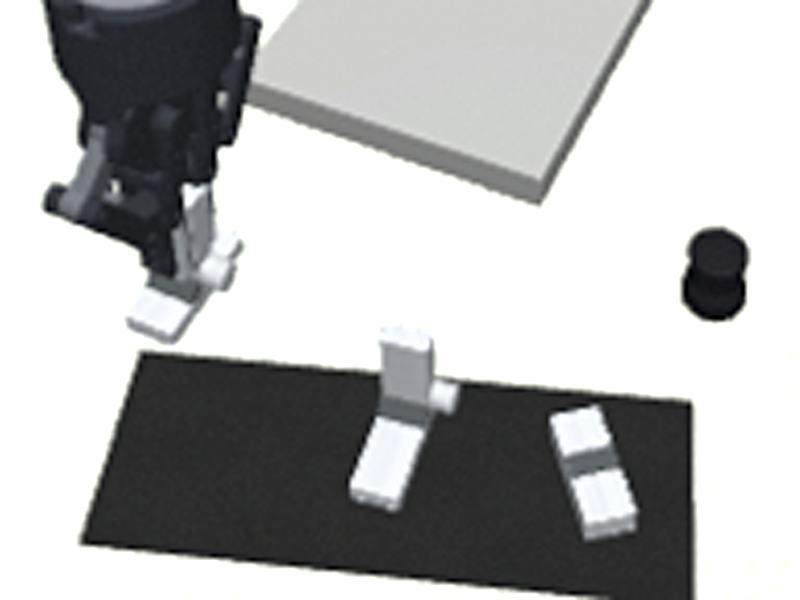

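The T is held and clear of the mat, with the stud toward the robot; the L and flat pieces are undisturbed. I'll move to a pose behind the focus, measure the T in the hand there, and then go in.

```bash
python3 - <<'E'
from h import *
pre=tcp_for_weld(FOC-70*Rz(YS)[:,0])
ctrl.move_ptp(pre,Rc@FB)
ctrl.move_l(tcp_for_weld(FOC),vel=60)
ctrl.hold(0.5)
s=sensors.read_state(); print(s["t"],s["eef_pos"],tcp_for_weld(FOC),s["force"],s["grip_width"]); print((Rc.T@s["eef_rot"]@FB).round(3))
for n in("side","top"):
    p,d=optics.grab_frame(n);np.savez(f"pics/f{n}.npz",p=p,d=d)
    W=cloud(n,d).reshape(-1,3); Tf=(W-(s["eef_pos"]-Rc@[0,0,47]))@Rc   # nominal T frame
    k=(abs(Tf[:,0])<30)&(abs(Tf[:,1])<40)&(Tf[:,2]>-12)&(Tf[:,2]<13)
    P=Tf[k]
    if len(P): print(n,len(P),np.percentile(P,[2,10,50,90,98],axis=0).round(1).tolist())
    k=k&(Tf[:,1]>15)&(Tf[:,2]>5); P=Tf[k]
    if len(P): print(" foot top +y",len(P),P.min(0).round(1),P.max(0).round(1),P.mean(0).round(1))
    if n=="side":
        for nm,X in(("weld",[12.5,0,15]),("foot corner",[12.5,30,0]),("foot corner b",[-12.5,30,0]),("fct",[12.5,30,10]),("fbt",[-12.5,30,10])): print(nm,proj("side",s["eef_pos"]+Rc@(np.array(X)-[0,0,47])).round(1))
        q=p[110:200,170:290]; 
        cv2.imwrite("pics/fo.png",cv2.convertScaleAbs(cv2.resize(q[...,::-1],(800,600),interpolation=cv2.INTER_CUBIC),alpha=1.3))
E
```

```text
25.0917 [522.99023604 -11.57408078 243.06668341] [522.98580254 -11.57575243 243.0049295 ] [-0.11986153 -0.67365888 -3.0552534 ] 10.446118351286966
[[ 1. -0. -0.]
 [ 0.  1.  0.]
 [ 0. -0.  1.]]
side 93 [[-10.3, -3.1, 2.2], [-8.9, 11.9, 4.5], [1.5, 24.5, 11.0], [11.8, 30.3, 12.6], [13.8, 32.0, 12.9]]
 foot top +y 63 [-10.3  15.3   5.2] [14.1 32.3 13. ] [ 1.8 24.9 10.8]
weld [250.6 181.9]
foot corner [242.7 192.6]
foot corner b [251.5 198.6]
fct [244.2 189.8]
fbt [253.  195.8]
top 114 [[-9.3, -29.1, 1.3], [-4.2, -26.3, 5.3], [6.7, -8.8, 9.2], [12.2, 27.2, 11.9], [12.9, 29.4, 12.6]]
 foot top +y 38 [-11.4  15.4   5.9] [13.2 29.8 12.8] [ 4.7 23.8  9.3]
```

View pics/fo.png

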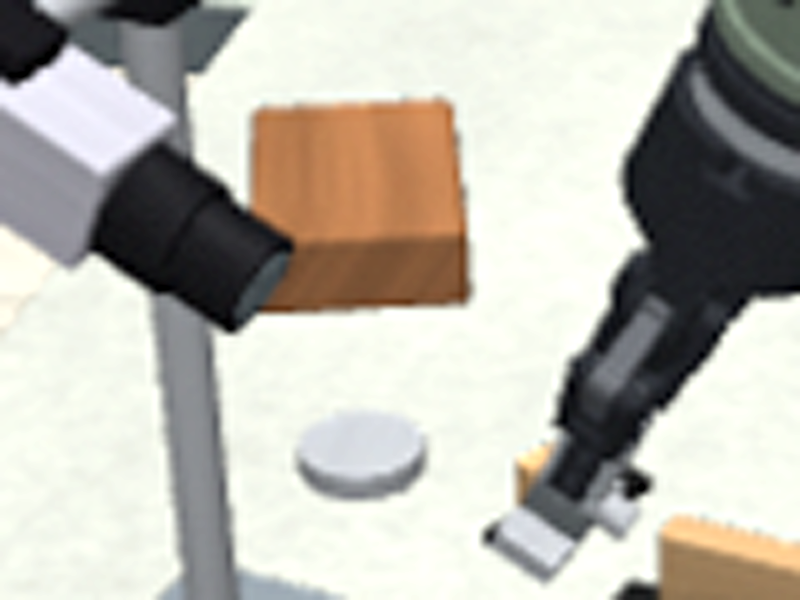

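The T is square to the camera in front of the lens, at about (555,520) in the crop, stud away and foot down, with the lens at (265,285). The foot extents show it sits about 1 mm towards the lens. I'll check its tilt, take out that millimetre, and hand in.

```bash
python3 - <<'E'
from h import *
o=tcp_for_weld(FOC)
for n in("side","top"):
    Tf=(cloud(n,np.load(f"pics/f{n}.npz")["d"]).reshape(-1,3)-(o-Rc@[0,0,47]))@Rc
    k=(abs(Tf[:,0])<11)&(abs(Tf[:,1])>16)&(abs(Tf[:,1])<28)&(Tf[:,2]>6)&(Tf[:,2]<15); P=Tf[k]
    a=np.linalg.lstsq(np.c_[P[:,:2],np.ones(len(P))],P[:,2],rcond=None)[0]; print(n,len(P),np.degrees(a[:2]).round(1),a[2].round(1))
ctrl.move_l(o-1.0*Rc[:,0],vel=20); ctrl.hold(0.7)
s=sensors.read_state(); print(s["t"],s["grip_width"],s["grasp_force"],np.abs(s["qvel"]).max())
if abs(a[0])<0.09: print(ctrl.finish_job())
E
```

```text
side 36 [ 3.  -1.2] 12.1
top 55 [-3.1  0.5] 9.6
26.1417 11.043411348127847 77.87749171257019 0.0020486640558061127
the job is handed in; nothing more can be done
None
```

The job is handed in at about 26 s: all four chips are off the plate, the scraper stands upright on the bench beside it, and the T section is held still at the camera's focus with its front face to the lens and its foot down, by my camera measurements to about 2 mm and 3° of tilt.

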